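# Unlatch the rack pusher and run it home

## Robot

A 6-joint arm with a two-finger parallel gripper is mounted at the origin on the work surface. World frame = base frame: x ahead of the robot, y to its left, z up, the work surface at z = 0. Lengths are in mm, angles in degrees, forces in N, time in s.
With the tool pointing down it reaches from about 325 to 1000 mm from the base axis. Payload 5.1 kg.
Tool frame: the origin (TCP) lies at the very end of the fingers, on their centre line; the grasp point (between the pads) lies 19 mm behind it (ctrl.tcp_to_grasp is the distance from the TCP to the grasp point, in mm); z points along the fingers, y is the line along which they close (so a half turn about z gives the same grasp; the last joint's range is limited). The gripper opens to 85 mm and grips with 20 to 120 N. Pads are 22 mm wide; open, the fingers measure 114 mm over their backs; the gripper's body (76 mm by 85 mm) begins 54 mm behind the grasp point. The pads swing forward as they close: fully open they stand 13 mm farther back than shut.
Start: joints at [-70.451, 7.093, 94.555, -0, 78.352, -4.733], TCP at [267.265, -592.498, 194.522] pointing down, gripper open.
Joint ranges: [-149.61, 149.61], [-58.7, 133.49], [1.44, 155.28], [-77.14, 257.14], [18.33, 153.61], [-166.67, 166.67]. Speed limits (degrees/s): [147.25, 147.25, 180, 180, 180, 180].

## Interface

Orientations are given as a 3x3 rotation matrix whose columns are the frame's x, y, z axes.
In Python, from plant import ctrl gives the robot as it stands.
- The arm moves only by the shell command python3 -m handwheel 'ROWS' [OPENING] [FORCE]. ROWS is text: rows parted by semicolons, each of 6 numbers parted by spaces: the shift along the tool's x, y, z as a fraction of full scale, then the turn, a rotation vector about the tool's x, y, z as a fraction of full scale. In form: x y z ax ay az; .... A call has 1 to 5 rows; each row shifts and turns the commanded pose from where the row before left it, along the tool's axes as they then stand; what a row does not reach is not made up. Full scale, the value 1, is 0.2 m for a shift and 180 degrees for a turn. A row lasts 1/12 s, in which the tool goes at most 41.7 mm and 7.16 degrees, less where a joint would pass 70% of its speed; a pose out of reach is approached as far as the arm can. A call with a number of a shift or a turn outside -1 to 1 is refused whole. A call with a gripper value outside its range is refused whole. OPENING is the opening, from 0 (shut) to 1 (fully open), set as the call begins (- or left out, the last holds). The fingers move at their own pace and stop on an object; FORCE is the grip in N (left out, the last holds). Time passes only in rows, so rows that do not move let the fingers close. It gives the time, the measured TCP pose, the force, the opening and the grip force at its end, in the units of the state.
- ctrl.state(): the state, without advancing time (a new reading comes with each control period).
- ctrl.camera(name): name is "scene" or "top" or "wrist"; returns the picture (400x640x3 uint8, red, green, blue); there is no depth.
- ctrl.calibration(name): a dict with "fovy" (degrees; the focal length in pixels is half the picture's height over the tangent of half this angle, whatever the lens; pixels are square), "cx", "cy" (the principal point, pixels), "xyz" and "attitude" of the camera in the world. Camera axes: x right, y down, z forward; pixel columns grow to the right and rows downward; lengths in mm; the calibration is good to about 2 mm. A picture is of the moment at which its call begins: read the wrist's pose just before it. calibration takes no time and is no camera call; for the wrist camera it gives the pose at the moment of the call.
- ctrl.close_job(): hands the job in; it is judged then, once.
Trained networks look in the newest picture that a camera, given by its name, has taken for a name from the list of things; names that differ only in an ending like _2 or _b are one class to them, and where a whole thing is asked for, a point or a joint stands for the part that bears it (a point fixed in the world has none). Each returns a list of dicts, best first, with "p" (0 to 1); they miss things now and then, are a little off and sometimes report something else, mostly with a low value. They report only what shows in the picture. A call takes as long as a camera call. They do not tell look-alikes from the thing itself.
- ctrl.look_for(camera, thing): "position" ([x, y, z] in mm, in world coordinates, good to about 4 mm: the middle of the surface that is visible of it).
- ctrl.spot_point(camera, thing): "position" ([x, y, z] in mm, in world coordinates, good to about 4 mm: a listed point, or the origin of a listed thing).
The state is a dict: "time_s": time; "joints": joint angles; "qvel": joint speeds; "tau": joint torques, N m; "ee_pos": TCP position; "tcp_rot": TCP orientation; "force": force on the tool from outside, world axes, zero at the start; "torque": the same for the moment, N m; "gripper_width": finger opening in mm; "grasp_force": force on a finger pad.
Only numpy, scipy, OpenCV 4.12 (cv2) and the standard library are available. Lean on these libraries where they do the work, as an engineer would, in place of code of your own. Each camera call takes 0.05 s, during which the arm holds its last target. There are 200 camera calls.

## Task

Close up the two sample racks against the analyser's gate with the rack pusher: press its orange release pad down with a fingertip, keep it held down while you slide the pusher all the way to its end stop, and only there let the pad spring back up so that the pusher is latched. Do not touch the racks yourself, and leave the tape roll, the bottle and the tip box alone.

Things in the scene. Friction and masses are not known exactly. Their poses are not given: they have to be found in the camera images.
- analyser: White bench-top analyser with a rack-loading bay, fixed. Origin on the counter under the middle of the pusher's travel; x across the bay away from the operator, z up; the pusher slides along a rail at x = 0 to -y, towards gate and housing. In mm: base tray x -48..172, y -158..162, low; rack lane x 34..158, floor at z 30; housing beyond y -255, up to z 228; probe arm x 135..165, y -285..-185, z 110..217.
- gate (a point): Foot of the gate, in the middle of the lane's width, on the lane floor (30 mm above the counter). The gate is the upright white face, 52 mm high, across the inner end of the lane, with a dark reader window; the racks are closed up against it. The lane lies between a near steel guide (top 49 mm above the counter) and a far white wall (top 56 mm).
- pusher (a joint): Slide of the rack pusher along the rail, m: 0 at the outer end, 0.14 with its saddle against the black rubber end stop; starts at 0 to 0.03. While the release pad is up a spring latch in a comb under the rail (10 mm pitch, up to 5 mm of play) locks it wherever it stands, however hard it is pushed; with the pad held down it slides with 1 to 2 N, plus up to 4 N for the racks.
- paddle (a point): Middle of the front face of the pusher's aluminium paddle, 35 mm ahead (analyser -y) of the pad's middle, 56 mm above the counter. The paddle is a plate 112 mm wide across the lane, 46 mm high and 6 mm thick; it pushes the racks.
- release (a joint): Travel of the orange release pad, m, downward: 0 up (latched), free once past about 4 mm, 0.006 fully down (hard stop). Spring: about 3.5 N to start, 5 N fully down; it springs back by itself when let go, and the pusher is locked again.
- pad_top (a point): Middle of the top of the orange release pad on the pusher's grey saddle; moves with the pad: 85 mm above the counter when up, 79 mm when down. The pad is level, 40 mm across the rail (analyser x) by 44 mm along it (analyser y), and stands 10 mm above the saddle (56 x 70 mm). Open on three sides; a fence stands on the side of travel.
- fence (a point): Middle of the rear face of the black upright finger fence fixed to the saddle, at its top edge, 97 mm above the counter and 25 mm ahead (analyser -y) of the pad's middle. The fence is 50 mm wide across the rail and 8 mm thick; a fingertip on the pad can push against it.
- rack_near: Blue sample rack, loose, 120 x 24 x 50 mm, with five upright tubes 13 mm across (80 mm high in all), 0.1 to 0.25 kg; stands in the lane with its long side along the analyser's x, first before the paddle. Origin at the middle of its underside, z up.
- rack_far: Green sample rack, the same size and mass, in the lane between the blue rack and the gate. Origin at the middle of its underside, z up. With the pusher at its end stop both racks stand one behind the other between paddle and gate, with 3 mm of play in all.
- tape_roll: Roll of white paper tape standing on end on the counter, 84 mm across, 95 mm high, behind the pusher; bystander. Origin at the middle of its underside.
- wash_bottle: Whitish see-through bottle with a white label and a blue cap on the counter, 56 mm across, 130 mm high, behind the pusher; bystander. Origin at the middle of its underside.
- tip_box: Closed blue pipette-tip box with a pale lid on the counter behind the pusher, 80 x 120 x 50 mm; bystander. Origin at the middle of its underside.
Mind the look-alikes: they are no part of the job. Of the things that look like the rack_far, the middle-sized one is meant.

How it is judged (in metres and radians):
On the way, in this order (a step that is already met when the one before it is completed fails the run):
1. the release pad is pressed down before the pusher has moved (value of joint release above 0.004 m and distance of pad_top from where it was at the start of the episode below 0.012 m), for 0.1 s.
2. the pusher is at its end stop with the pad still held down (value of joint pusher above 0.136 m and value of joint release above 0.004 m), for 0.1 s.
At the end, for the whole second after the job is handed in: The pusher stands within 4 mm of its end stop with the release pad sprung back up (within 1.5 mm), and both racks stand upright and at rest on the lane floor, closed up between the paddle and the gate (value of joint pusher above 0.136 m and value of joint release below 0.0015 m and velocity of joint pusher between -0.005 and 0.005 m/s and y of rack_near in the frame of analyser between -0.124 and -0.112 m and x of rack_near in the frame of analyser between 0.088 and 0.104 m and height (world z) of each of rack_near, rack_far below 0.036 m and angle between each of rack_near, rack_far's own z axis and vertical below 0.08 rad and linear speed of each of rack_near, rack_far below 0.02 m/s and y of rack_far in the frame of analyser between -0.148 and -0.136 m and x of rack_far in the frame of analyser between 0.088 and 0.104 m); the robot touches nothing.
It fails at once if the pad was let up on the way to the end stop (distance of pad_top from where it was at the start of the episode above 0.015 m and value of joint release below 0.0038 m and value of joint pusher below 0.136 m).
It fails at once if a rack was touched by the robot (contact force between any of the fingers, the arm and rack_near above 0.5 N or contact force between any of the fingers, the arm and rack_far above 0.5 N).
It fails at once if a rack was lifted or tipped (height (world z) of any of rack_near, rack_far above 0.042 m or angle between any of rack_near, rack_far's own z axis and vertical above 0.35 rad).
It fails at once if a bystander was moved (distance of any of tape_roll, wash_bottle, tip_box from where it was at the start of the episode above 0.015 m).
It also fails if it takes over 38 s, if anything falls off the work surface, if the arm or the gripper's body presses on something with over 40 N, if the wrist force passes 120 N, or if a joint passes its speed limit or range.

## Working session

There is one attempt and no reset: what is moved stays moved. The work goes in short steps, Python scripts to look and compute and a shell command to move; the robot and the scene stay as the last step left them, time stands still between calls to the robot, and variables do not carry over. Pictures are saved under pics/ and viewed, at most 11 in all, crops included, and the job is handed in when it is done.

```bash
mkdir -p pics; ls; python3 - <<'E'
from plant import ctrl
import cv2,numpy as np
for c in("scene","top"):
    im=ctrl.camera(c);cv2.imwrite(f"pics/{c}0.png",im[:,:,::-1])
    k=ctrl.calibration(c);print(c,k)
    for t in("pad_top","fence","paddle","gate","rack_near","rack_far","analyser"):
        print(t,[(np.round(d["position"]).tolist(),round(d["p"],2)) for d in ctrl.spot_point(c,t)[:3]])
s=ctrl.state();print(s["time_s"],s["ee_pos"],np.round(s["tcp_rot"],3),s["gripper_width"])
E
```

```text
pics
scene {'fovy': 50.4933012514528, 'cx': 310.5295428021897, 'cy': 203.15677858872186, 'xyz': array([998.73567558, 421.84901612, 915.71171072]), 'attitude': array([[-0.58739898,  0.6909121 , -0.42142961],
       [ 0.80928834,  0.49899023, -0.30993731],
       [-0.00385018, -0.52311492, -0.85225346]])}
pad_top [([498.0, 139.0, 82.0], 0.61), ([495.0, 115.0, 95.0], 0.47)]
fence [([496.0, 111.0, 95.0], 0.83)]
paddle [([598.0, 126.0, 53.0], 0.65)]
gate [([633.0, -48.0, 31.0], 0.67)]
rack_near [([607.0, 83.0, 29.0], 0.76)]
rack_far [([822.0, 98.0, -0.0], 0.92), ([371.0, -175.0, -1.0], 0.85), ([617.0, 35.0, 29.0], 0.67)]
analyser [([506.0, 85.0, 0.0], 0.85)]
top {'fovy': 52.04547557962885, 'cx': 321.6791479373071, 'cy': 199.74174248889182, 'xyz': array([ 495.44263299,  136.67529908, 1168.82069075]), 'attitude': array([[ 0.0144593 , -0.99599415,  0.08824158],
       [-0.99989003, -0.0146937 , -0.00200723],
       [ 0.00329578, -0.08820286, -0.99609708]])}
pad_top [([595.0, 363.0, -0.0], 0.68), ([497.0, 140.0, 83.0], 0.54)]
fence [([500.0, 109.0, 100.0], 0.91)]
paddle [([598.0, 125.0, 56.0], 0.84), ([508.0, 86.0, -2.0], 0.67)]
gate [([635.0, -44.0, 25.0], 0.71)]
rack_near [([606.0, 82.0, 32.0], 0.97)]
rack_far [([615.0, 35.0, 26.0], 0.96), ([822.0, 103.0, 1.0], 0.95), ([361.0, -171.0, 1.0], 0.93)]
analyser [([508.0, 86.0, 3.0], 0.73)]
0.8 [ 267.27547905 -592.5189993   194.54679782] [[ 0.912  0.411  0.   ]
 [ 0.411 -0.912 -0.   ]
 [-0.     0.    -1.   ]] 85.31186780847531
```

View pics/scene0.png

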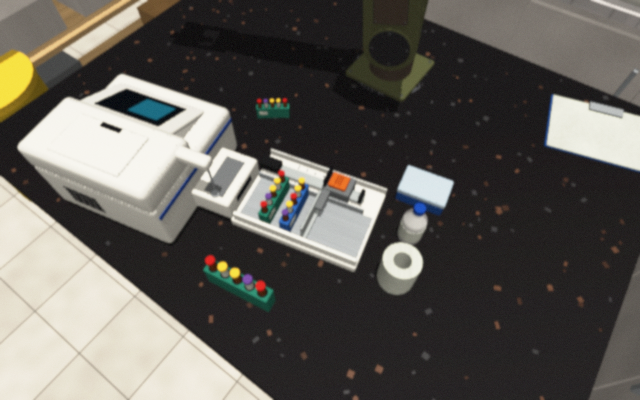

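View pics/top0.png

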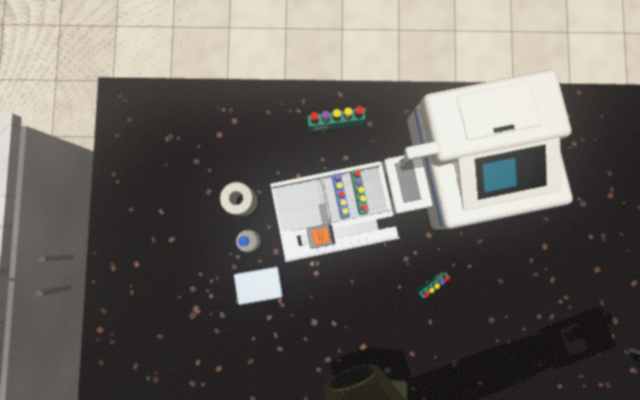

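The scene view shows the orange pad at about (341,182), and the top view shows it at (320,237). Both agree with the networks' pad at about (497,140,83). The paddle-to-gate line gives travel along about (0.206,-0.979). The rack in the lane, at (616,35), is the middle-sized green one. I'll turn the tool so that its y lies along the travel, shut the gripper and go over.

```bash
python3 -m handwheel '0 0 0 0 0 0.0344; 0 0 0 0 0 0.0344; 0.094 -0.167 0 0 0 0; 0.094 -0.167 0 0 0 0; 0.094 -0.167 0 0 0 0' 0 40
python3 -m handwheel '0.094 -0.167 0 0 0 0; 0.094 -0.167 0 0 0 0; 0.094 -0.167 0 0 0 0; 0.094 -0.167 0 0 0 0; 0.094 -0.167 0 0 0 0'
python3 -m handwheel '0.094 -0.167 0 0 0 0; 0.094 -0.167 0 0 0 0; 0.094 -0.167 0 0 0 0; 0.094 -0.167 0 0 0 0; 0.094 -0.167 0 0 0 0'
```

```text
time_s: 1.22
ee_pos: [301.8, -481.8, 194.1]
tcp_rot: [[0.979, 0.205, -0.0], [0.205, -0.979, 0.001], [0.0, -0.001, -1.0]]
force: [1.3, -0.7, 0.2]
gripper_width: 25.5
grasp_force: 0.0
time_s: 1.63
ee_pos: [359.5, -298.3, 194.7]
tcp_rot: [[0.979, 0.206, 0.001], [0.206, -0.979, -0.0], [0.001, 0.001, -1.0]]
force: [1.4, -0.2, 0.4]
gripper_width: -0.1
grasp_force: 0.0
time_s: 2.05
ee_pos: [417.1, -115.5, 194.9]
tcp_rot: [[0.979, 0.206, 0.001], [0.206, -0.979, -0.0], [0.001, 0.001, -1.0]]
force: [0.8, -0.3, -0.2]
gripper_width: -0.5
grasp_force: 0.0
```

```bash
python3 -m handwheel '0.094 -0.167 0 0 0 0; 0.094 -0.167 0 0 0 0; 0.094 -0.167 0 0 0 0; 0.094 -0.167 0 0 0 0; 0.094 -0.167 0 0 0 0'
python3 -m handwheel '0.094 -0.167 0 0 0 0; 0.094 -0.167 0 0 0 0; 0 0 0 0 0 0; 0 0 0 0 0 0'
python3 - <<'E'
from plant import ctrl
import cv2,numpy as np
P=lambda c,t:print(c,t,[(np.round(d["position"],1).tolist(),round(d["p"],2)) for d in ctrl.spot_point(c,t)[:3]])
print(ctrl.state()["ee_pos"])
im=ctrl.camera("wrist");cv2.imwrite("pics/w1.png",im[:,:,::-1])
for t in("pad_top","fence","paddle","gate","rack_near","rack_far","analyser"):P("wrist",t)
k=ctrl.calibration("wrist");print(k)
E
```

```text
time_s: 2.47
ee_pos: [474.7, 67.6, 195.0]
tcp_rot: [[0.978, 0.207, 0.001], [0.207, -0.978, -0.0], [0.001, 0.0, -1.0]]
force: [0.9, -0.3, 0.6]
gripper_width: -0.3
grasp_force: 0.0
time_s: 2.8
ee_pos: [497.5, 140.3, 194.4]
tcp_rot: [[0.978, 0.21, -0.001], [0.21, -0.978, -0.0], [-0.001, 0.0, -1.0]]
force: [-0.0, 0.1, 0.3]
gripper_width: -0.1
grasp_force: 0.0
[497.46974023 140.2588774  194.40485074]
wrist pad_top [([495.8, 137.3, 88.7], 0.73)]
wrist fence [([499.8, 117.1, 92.9], 0.78), ([599.0, 123.4, 55.5], 0.29)]
wrist paddle [([600.1, 123.0, 52.5], 0.87)]
wrist gate [([632.7, -44.1, 31.0], 0.57)]
wrist rack_near []
wrist rack_far [([365.9, -172.5, 1.2], 0.81), ([614.9, 32.5, 26.0], 0.78), ([362.6, 305.7, 2.3], 0.47)]
wrist analyser [([508.5, 88.0, 2.0], 0.71)]
{'fovy': 65.53480003392889, 'cx': 318.20544184277253, 'cy': 198.65769627632358, 'xyz': array([563.56371656, 151.94809217, 373.27723715]), 'attitude': array([[ 0.2050269 , -0.94383285, -0.25912068],
       [-0.97875568, -0.19740441, -0.05539687],
       [ 0.00113382,  0.26497369, -0.96425498]])}
```

View pics/w1.png

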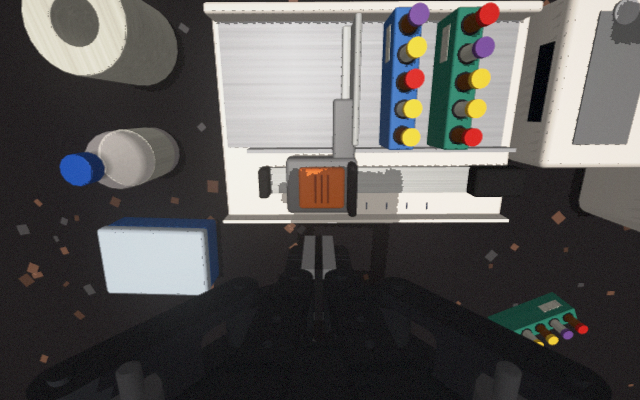

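The wrist picture shows the rail level in the image, so the yaw is right. The pad is at (322,187), the fence at (352,188), the rubber stop at (495,180) and the shut fingertips at (318,240). I'll refine the pad and fence from these pixels.

```bash
python3 - <<'E'
from plant import ctrl
import cv2,numpy as np
k=ctrl.calibration("wrist");f=200/np.tan(np.radians(k["fovy"]/2))
def bp(u,v,z):
    d=k["attitude"]@np.array([(u-k["cx"])/f,(v-k["cy"])/f,1]);return (k["xyz"]+d*(z-k["xyz"][2])/d[2])[:2]
im=cv2.imread("pics/w1.png");h=cv2.cvtColor(im,cv2.COLOR_BGR2HSV)
m=cv2.inRange(h,(5,150,90),(18,255,255));n,l,s,c=cv2.connectedComponentsWithStats(m);i=1+s[1:,4].argmax()
x,y,w,hh=s[i,:4];print(s[i],c[i])
# stays within frame of the pad: bbox centre
print("pad",bp(x+w/2,y+hh/2,85),bp(x,y+hh/2,85),bp(x+w,y+hh/2,85),bp(x+w/2,y,85),bp(x+w/2,y+hh,85))
print("yaw edge",bp(508,217.5,20)-bp(225,217,20))
t=k["attitude"].T@(np.array([497.47,140.26,194.4])-k["xyz"]);print("tcp px",t[:2]/t[2]*f+[k["cx"],k["cy"]])
E
```

```text
[ 299  167   45   41 1787] [321.12087297 187.37660884]
pad [497.52902244 134.57435783] [493.1398145  155.55556314] [501.91897059 113.58961422] [516.80289245 138.66835108] [477.55047133 130.33068215]
yaw edge [  68.84161807 -332.35727111]
tcp px [314.4261915  226.89722745]
```

```bash
python3 -m handwheel '0 0.032 0.15 0 0 0; 0 0 0.15 0 0 0; 0 0 0.16 0 0 0; 0 0 0 0 0 0; 0 0 0 0 0 0'
python3 - <<'E'
from plant import ctrl
import cv2,numpy as np
print(ctrl.state()["ee_pos"],ctrl.state()["force"])
im=ctrl.camera("wrist");cv2.imwrite("pics/w2.png",cv2.resize(im[120:320,200:480,::-1],None,fx=2.8,fy=2.8))
E
```

```text
time_s: 3.62
ee_pos: [497.2, 131.7, 101.0]
tcp_rot: [[0.979, 0.205, -0.004], [0.205, -0.979, -0.001], [-0.004, -0.0, -1.0]]
force: [0.8, -0.8, 0.6]
gripper_width: 0.4
grasp_force: 0.0
[497.22813377 131.74243825 100.97235282] [ 0.76224138 -0.78864816  0.58122992]
```

View pics/w2.png

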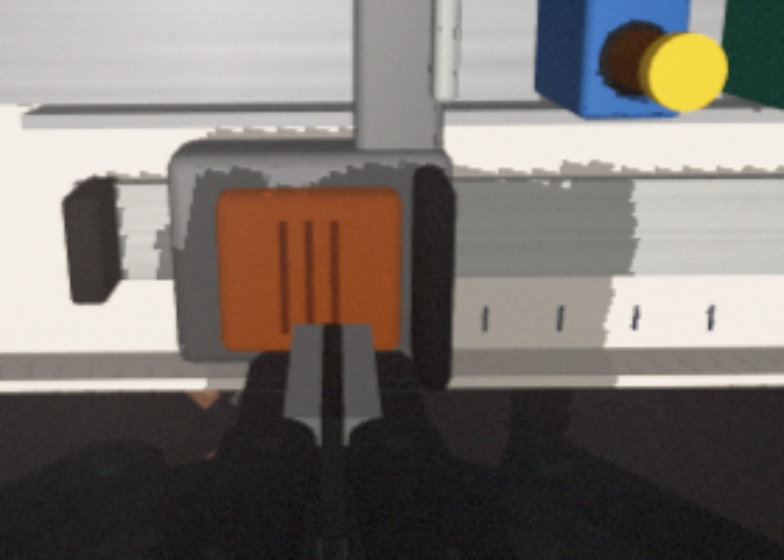

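The shut tip, at (335,325) in the crop, stands about 5 mm ahead of the pad's middle and 7 mm short of the fence. It may sit somewhat near the operator-side edge, so I'll go down to just above the pad and check again.

```bash
python3 -m handwheel '0 0 0.05 0 0 0; 0 0 0.015 0 0 0; 0 0 0 0 0 0'
python3 - <<'E'
from plant import ctrl
import cv2,numpy as np
print(ctrl.state()["ee_pos"],ctrl.state()["force"])
im=ctrl.camera("wrist");cv2.imwrite("pics/w3.png",cv2.resize(im[120:320,200:480,::-1],None,fx=2.8,fy=2.8))
E
```

```text
time_s: 3.92
ee_pos: [499.1, 132.4, 90.0]
tcp_rot: [[0.979, 0.206, 0.001], [0.206, -0.979, 0.0], [0.001, 0.0, -1.0]]
force: [0.3, 0.4, 0.0]
gripper_width: -0.5
grasp_force: 0.0
[499.09712537 132.4301516   89.9857267 ] [0.32046909 0.3712453  0.02267222]
```

View pics/w3.png

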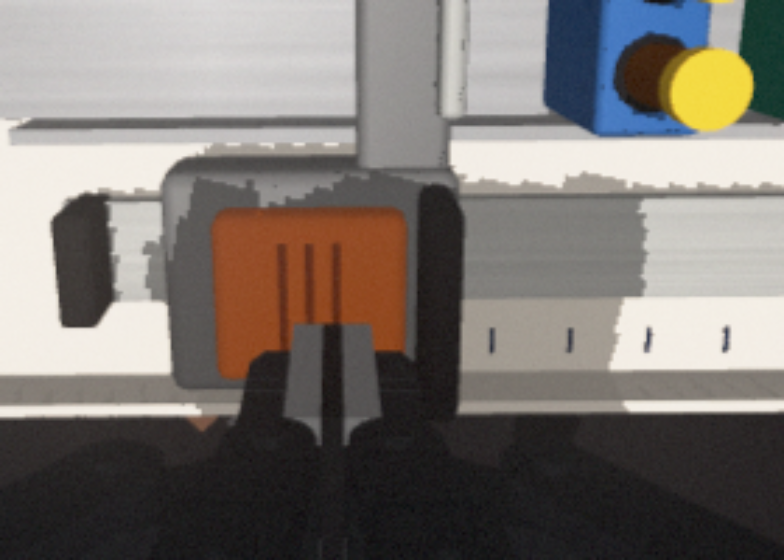

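At 5 mm above the pad, the tip edge at (335,325) sits nearer the operator than the pad's middle row of 294. I'll shift 6 mm in x and 2 mm back from the fence, then press in small steps.

```bash
python3 -m handwheel '0.03 -0.01 0 0 0 0; 0 0 0.015 0 0 0; 0 0 0.01 0 0 0; 0 0 0.01 0 0 0; 0 0 0 0 0 0'
python3 -m handwheel '0 0 0.01 0 0 0; 0 0 0.01 0 0 0; 0 0 0 0 0 0'
```

```text
time_s: 4.38
ee_pos: [503.8, 135.6, 81.8]
tcp_rot: [[0.978, 0.206, -0.001], [0.206, -0.978, -0.0], [-0.001, -0.0, -1.0]]
force: [-0.3, -1.0, -0.0]
gripper_width: -0.3
grasp_force: 0.0
time_s: 4.63
ee_pos: [503.8, 135.5, 77.9]
tcp_rot: [[0.979, 0.206, -0.001], [0.206, -0.979, -0.0], [-0.001, -0.0, -1.0]]
force: [-0.5, 0.2, 0.2]
gripper_width: 0.0
grasp_force: 0.0
```

No force yet at z 77.9. I'll look again before going lower.

```bash
python3 - <<'E'
from plant import ctrl
import cv2,numpy as np
print(ctrl.state()["ee_pos"],ctrl.state()["force"])
im=ctrl.camera("wrist");cv2.imwrite("pics/w4.png",cv2.resize(im[120:320,200:480,::-1],None,fx=2.8,fy=2.8))
for t in("pad_top","fence","paddle"):print(t,[(np.round(d["position"],1).tolist(),round(d["p"],2)) for d in ctrl.spot_point("wrist",t)[:3]])
E
```

```text
[503.8405762  135.54053929  77.94871386] [-0.45118288  0.17484747  0.19699867]
pad_top [([493.6, 135.4, 92.2], 0.8), ([604.7, 82.1, 32.1], 0.68)]
fence [([494.7, 139.3, 89.6], 0.46)]
paddle [([632.6, -45.8, 30.6], 0.71), ([599.6, 122.1, 53.3], 0.68), ([479.7, 331.7, -3.5], 0.27)]
```

View pics/w4.png

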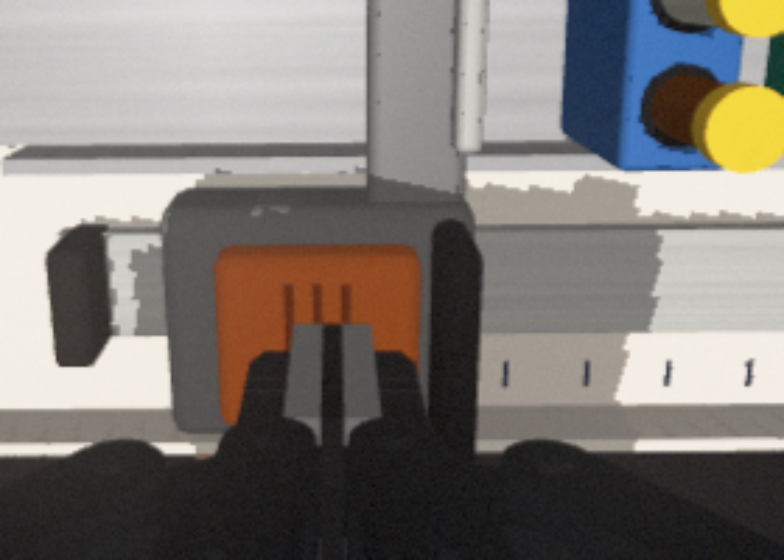

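The tip, at (335,325), is over the pad, whose middle row is now 335, but it hasn't touched yet. I'll keep going down in small steps and watch the force.

```bash
python3 -m handwheel '0 0 0.01 0 0 0; 0 0 0.01 0 0 0; 0 0 0 0 0 0'
python3 -m handwheel '0 0 0.01 0 0 0; 0 0 0 0 0 0'
```

```text
time_s: 5.08
ee_pos: [503.9, 135.6, 74.0]
tcp_rot: [[0.979, 0.206, -0.001], [0.206, -0.979, -0.0], [-0.001, -0.0, -1.0]]
force: [0.1, 0.5, 0.7]
gripper_width: 0.5
grasp_force: 0.0
time_s: 5.25
ee_pos: [504.0, 135.6, 72.1]
tcp_rot: [[0.979, 0.206, -0.001], [0.206, -0.979, -0.0], [-0.001, -0.0, -1.0]]
force: [0.1, -0.3, -0.0]
gripper_width: 0.0
grasp_force: 0.0
```

```bash
python3 -m handwheel '0 0 0.01 0 0 0; 0 0 0 0 0 0' | grep -E 'ee_pos|force:'
python3 -m handwheel '0 0 0.01 0 0 0; 0 0 0 0 0 0'| grep -E 'ee_pos|force:'
python3 -m handwheel '0 0 0.01 0 0 0; 0 0 0 0 0 0'| grep -E 'ee_pos|force:'
```

```text
ee_pos: [504.0, 135.5, 70.1]
force: [0.2, 0.0, -0.1]
grasp_force: 0.0
ee_pos: [504.0, 135.6, 68.1]
force: [-0.3, -1.1, 0.8]
grasp_force: 0.0
ee_pos: [504.0, 135.6, 66.1]
force: [-0.7, -0.1, 0.1]
grasp_force: 0.0
```

```bash
python3 - <<'E'
from plant import ctrl
import cv2,numpy as np
print(ctrl.state()["ee_pos"],ctrl.state()["force"],ctrl.state()["tau"])
im=ctrl.camera("wrist")[140:300,220:440,::-1]
s=ctrl.camera("scene")[120:280,230:450,::-1]
cv2.imwrite("pics/w5.png",np.vstack([cv2.resize(im,(412,300)),cv2.resize(s,(412,300),interpolation=cv2.INTER_CUBIC)]))
for t in("pad_top","fence","paddle"):print(t,[(np.round(d["position"],1).tolist(),round(d["p"],2)) for d in ctrl.spot_point("wrist",t)[:3]])
E
```

```text
[504.00118982 135.55495608  66.12825604] [-0.70603921 -0.09072612  0.14146834] [-8.74418998e-03 -3.15449595e+01 -3.36557508e+01  8.14765790e-04
 -4.78685007e-02  4.63555338e-06]
pad_top []
fence [([499.1, 116.4, 96.4], 0.68), ([605.5, 82.9, 31.6], 0.55), ([363.6, 305.6, 1.6], 0.35)]
paddle [([598.8, 124.0, 53.2], 0.69)]
```

View pics/w5.png

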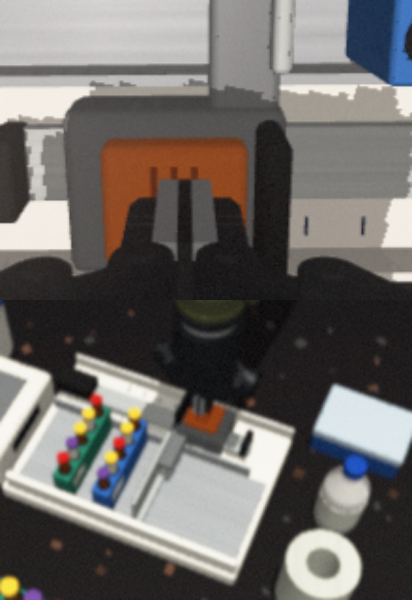

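The pad's apparent size in the wrist view (top half) puts it still up at about z 85. The scene view (bottom half) shows the fingertip just above the pad, so the shut tips end behind the TCP. I'll keep descending by feel.

```bash
for i in 1; do :; done
python3 -m handwheel '0 0 0.01 0 0 0; 0 0 0 0 0 0'| grep -E 'ee_pos|force:'
python3 -m handwheel '0 0 0.01 0 0 0; 0 0 0 0 0 0'| grep -E 'ee_pos|force:'
python3 -m handwheel '0 0 0.01 0 0 0; 0 0 0 0 0 0'| grep -E 'ee_pos|force:'
```

```text
ee_pos: [504.1, 135.6, 64.2]
force: [-0.0, -0.2, -0.1]
grasp_force: 0.0
ee_pos: [504.0, 135.6, 62.1]
force: [0.1, 0.4, 0.2]
grasp_force: 0.0
ee_pos: [504.0, 135.6, 60.1]
force: [-0.1, 0.2, -0.1]
grasp_force: 0.0
```

```bash
python3 -m handwheel '0 0 0.01 0 0 0; 0 0 0 0 0 0'| grep -E 'ee_pos|force:'
python3 -m handwheel '0 0 0.01 0 0 0; 0 0 0 0 0 0'| grep -E 'ee_pos|force:'
python3 - <<'E'
from plant import ctrl
import cv2,numpy as np
im=ctrl.camera("wrist")[130:330,200:450,::-1]
s=ctrl.camera("scene")[140:240,290:410,::-1]
cv2.imwrite("pics/w6.png",np.hstack([cv2.resize(im,(440,352)),cv2.resize(s,(360,352),interpolation=cv2.INTER_CUBIC)]))
E
```

```text
ee_pos: [504.0, 135.5, 58.1]
force: [-0.6, 0.1, 0.2]
grasp_force: 0.0
ee_pos: [504.0, 135.6, 56.2]
force: [-0.2, -0.2, -0.4]
grasp_force: 0.0
```

View pics/w6.png

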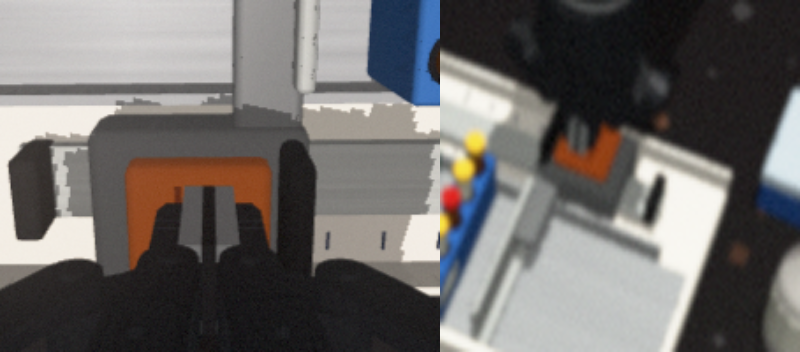

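```bash
python3 - <<'E'
from plant import ctrl
import cv2,numpy as np
def ext(im):
    h=cv2.cvtColor(im,cv2.COLOR_BGR2HSV);m=cv2.inRange(h,(4,140,60),(20,255,255))
    n,l,s,c=cv2.connectedComponentsWithStats(m);i=1+s[1:,4].argmax();return s[i]
print("w1",ext(cv2.imread("pics/w1.png")))
for n in("w2","w3","w4"):
    b=ext(cv2.imread(f"pics/{n}.png"));print(n,b[0]/2.8+200,b[1]/2.8+120,b[2]/2.8)
im=ctrl.camera("wrist")[:,:,::-1].copy();print("now",ext(im))
k=ctrl.calibration("wrist");f=200/np.tan(np.radians(k["fovy"]/2))
ee=ctrl.state()["ee_pos"];A=k["attitude"];ex=np.array([.979,.206,0]);ey=np.array([.206,-.979,0])
off=k["xyz"]-ee
for n,e in(("w1",[497.47,140.26,194.4]),("w2",[497.2,131.7,101]),("w3",[499.1,132.4,90]),("w4",[503.8,135.5,77.9]),("now",ee)):
  for z in(85,79):
    r=[]
    for a in(-22,22):
        p=np.array([497,137,z])+20*ex+a*ey; t=A.T@(p-np.array(e)-off); r+=list(np.round(t[:2]/t[2]*f+[k["cx"],k["cy"]],1))
    print(n,z,"left",r[0],"row",r[1],"w",round(r[2]-r[0],1))
E
```

```text
w1 [ 299  167   45   41 1792]
w2 277.14285714285717 187.14285714285717 66.07142857142857
w3 275.7142857142857 194.28571428571428 69.28571428571429
w4 276.42857142857144 207.5 73.57142857142857
now [ 271  219   83   65 2369]
w1 85 left 298.1 row 167.3 w 47.0
w1 79 left 298.5 row 166.2 w 46.1
w2 85 left 276.2 row 188.5 w 68.4
w2 79 left 277.3 row 186.4 w 66.5
w3 85 left 274.4 row 195.9 w 72.1
w3 79 left 275.7 row 193.5 w 69.9
w4 85 left 275.5 row 210.0 w 76.2
w4 79 left 276.8 row 207.0 w 73.8
now 85 left 270.1 row 223.4 w 85.9
now 79 left 271.7 row 219.6 w 83.0
```

```bash
python3 - <<'E'
from plant import ctrl
import numpy as np
k=ctrl.calibration("scene");f=200/np.tan(np.radians(k["fovy"]/2))
ex=np.array([.979,.206,0])
for a in(0,11):
  for z in(56,70,80,90,100,110):
    t=k["attitude"].T@(np.array([504,135.6,z])+a*ex-k["xyz"]);print(a,z,np.round(t[:2]/t[2]*f+[k["cx"],k["cy"]],1))
E
```

```text
0 56 [336.2 188.8]
0 70 [336.4 185.6]
0 80 [336.6 183.2]
0 90 [336.9 180.8]
0 100 [337.1 178.4]
0 110 [337.3 175.9]
11 56 [334.4 192.2]
11 70 [334.7 189.1]
11 80 [334.9 186.7]
11 90 [335.1 184.4]
11 100 [335.3 181.9]
11 110 [335.5 179.5]
```

The scene ray puts the real tip at about z 83–97, so the shut tips end some 30–40 mm behind the reported TCP. My kinematic x was right before the shift, so I'll undo it and keep descending by feel.

```bash
python3 -m handwheel '-0.03 0 0 0 0 0; 0 0 0.01 0 0 0; 0 0 0 0 0 0'| grep -E 'ee_pos|force:'
python3 -m handwheel '0 0 0.01 0 0 0; 0 0 0 0 0 0'| grep -E 'ee_pos|force:'
python3 -m handwheel '0 0 0.01 0 0 0; 0 0 0 0 0 0'| grep -E 'ee_pos|force:'
```

```text
ee_pos: [497.7, 134.3, 54.1]
force: [-0.3, 0.1, -0.3]
grasp_force: 0.0
ee_pos: [498.1, 134.3, 52.2]
force: [-0.3, 0.3, -0.5]
grasp_force: 0.0
ee_pos: [498.2, 134.3, 50.1]
force: [-0.4, -0.2, -0.3]
grasp_force: 0.0
```

```bash
python3 -m handwheel '0 0 0.01 0 0 0; 0 0 0 0 0 0'| grep -E 'ee_pos|force:'
python3 -m handwheel '0 0 0.01 0 0 0; 0 0 0 0 0 0'| grep -E 'ee_pos|force:'
python3 - <<'E'
from plant import ctrl
import cv2,numpy as np
im=ctrl.camera("wrist")[130:330,200:450,::-1]
s=ctrl.camera("scene")[140:240,290:410,::-1]
cv2.imwrite("pics/w7.png",np.hstack([cv2.resize(im,(440,352)),cv2.resize(s,(360,300),interpolation=cv2.INTER_CUBIC)[:352] if 0 else cv2.resize(s,(360,352),interpolation=cv2.INTER_CUBIC)]))
E
```

```text
ee_pos: [498.5, 134.4, 48.3]
force: [-0.1, -0.5, -0.3]
grasp_force: 0.0
ee_pos: [498.6, 134.4, 46.8]
force: [-1.1, -0.3, 3.9]
grasp_force: 1.8
```

View pics/w7.png

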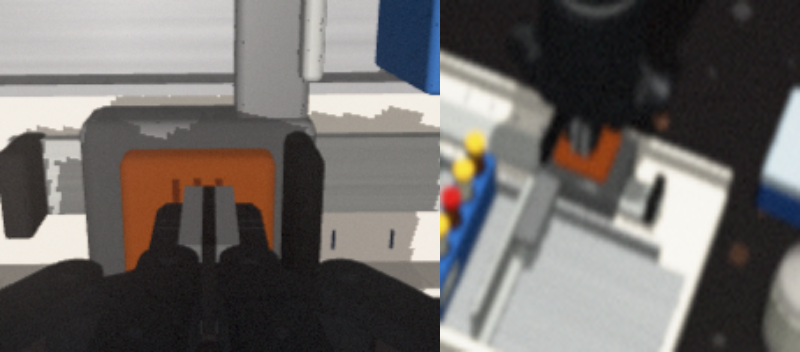

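First contact is at TCP z of about 47, with 3.9 N. The tip, at (210,190) in the left panel, sits on the pad, and the fence is just ahead at column 300. Now I'll press to the hard stop.

```bash
python3 -m handwheel '0 0 0.01 0 0 0; 0 0 0.01 0 0 0; 0 0 0 0 0 0'| grep -E 'ee_pos|force:'
python3 -m handwheel '0 0 0.01 0 0 0; 0 0 0 0 0 0'| grep -E 'ee_pos|force:'
python3 -m handwheel '0 0 0.005 0 0 0; 0 0 0 0 0 0; 0 0 0 0 0 0'| grep -E 'ee_pos|force:'
```

```text
ee_pos: [498.7, 134.4, 42.5]
force: [-0.9, -0.1, 3.9]
grasp_force: 2.3
ee_pos: [498.9, 134.4, 42.1]
force: [-3.9, -1.4, 11.8]
grasp_force: 6.0
ee_pos: [499.1, 134.5, 42.1]
force: [-6.3, -2.1, 17.5]
grasp_force: 8.4
```

The pad is on its hard stop: 6 mm of travel and 17 N. Now I'll slide along tool +y.

```bash
python3 -m handwheel '0 0.01 0 0 0 0; 0 0.015 0 0 0 0; 0 0.02 0 0 0 0; 0 0.02 0 0 0 0; 0 0.02 0 0 0 0'| grep -E 'ee_pos|force:'
python3 -m handwheel '0 0.02 0 0 0 0; 0 0.02 0 0 0 0; 0 0.02 0 0 0 0; 0 0.02 0 0 0 0; 0 0.02 0 0 0 0'| grep -E 'time|ee_pos|force:'
```

```text
ee_pos: [502.6, 118.0, 42.1]
force: [-6.0, -0.4, 15.9]
grasp_force: 8.2
time_s: 9.5
ee_pos: [506.9, 98.6, 42.1]
force: [-6.4, 0.0, 16.2]
grasp_force: 8.0
```

```bash
python3 -m handwheel '0 0.025 0 0 0 0; 0 0.025 0 0 0 0; 0 0.025 0 0 0 0; 0 0.025 0 0 0 0; 0 0.025 0 0 0 0'| grep -E 'ee_pos|force:'
python3 -m handwheel '0 0.025 0 0 0 0; 0 0.025 0 0 0 0; 0 0.025 0 0 0 0; 0 0.025 0 0 0 0; 0 0.025 0 0 0 0'| grep -E 'time|ee_pos|force:'
python3 -m handwheel '0 0.025 0 0 0 0; 0 0.025 0 0 0 0; 0 0.02 0 0 0 0; 0 0.02 0 0 0 0; 0 0.015 0 0 0 0'| grep -E 'time|ee_pos|force:'
```

```text
ee_pos: [512.2, 74.3, 42.0]
force: [-6.4, 2.2, 15.1]
grasp_force: 7.8
time_s: 10.33
ee_pos: [517.5, 49.8, 42.1]
force: [-4.6, 2.7, 14.5]
grasp_force: 7.6
time_s: 10.75
ee_pos: [522.1, 28.9, 42.1]
force: [-5.3, 2.1, 14.6]
grasp_force: 7.3
```

```bash
python3 -m handwheel '0 0.015 0 0 0 0; 0 0.015 0 0 0 0; 0 0.01 0 0 0 0; 0 0 0 0 0 0'| grep -E 'ee_pos|force:'
python3 -m handwheel '0 0.015 0 0 0 0; 0 0.01 0 0 0 0; 0 0.01 0 0 0 0; 0 0 0 0 0 0'| grep -E 'time|ee_pos|force:'
```

```text
ee_pos: [523.9, 20.8, 42.1]
force: [-5.3, 1.6, 14.3]
grasp_force: 7.2
time_s: 11.42
ee_pos: [525.2, 14.6, 42.1]
force: [-4.5, 3.1, 14.2]
grasp_force: 7.2
```

```bash
python3 -m handwheel '0 0.015 0 0 0 0; 0 0.01 0 0 0 0; 0 0 0 0 0 0'| grep -E 'ee_pos|force:'
python3 -m handwheel '0 0.015 0 0 0 0; 0 0.01 0 0 0 0; 0 0 0 0 0 0'| grep -E 'time|ee_pos|force:'
python3 - <<'E'
from plant import ctrl
import cv2,numpy as np
a=ctrl.camera("wrist")[:,:,::-1];cv2.imwrite("pics/w8.png",a[60:340,140:540])
for c in("scene","top","wrist"):
  if c!="wrist":ctrl.camera(c)
  for t in("paddle","rack_near","rack_far"):print(c,t,[(np.round(d["position"],1).tolist(),round(d["p"],2)) for d in ctrl.spot_point(c,t)[:3]])
E
```

```text
ee_pos: [526.4, 11.3, 42.1]
force: [-3.9, 8.3, 14.1]
grasp_force: 7.1
time_s: 11.92
ee_pos: [527.5, 7.1, 42.0]
force: [-2.8, 10.5, 14.8]
grasp_force: 8.3
scene paddle [([624.5, 6.1, 54.2], 0.62)]
scene rack_near [([625.0, -8.5, 32.4], 0.96)]
scene rack_far [([822.3, 98.4, -4.3], 0.77), ([630.1, -26.6, 28.0], 0.62), ([369.0, -173.7, 1.0], 0.47)]
top paddle [([623.5, 6.6, 55.4], 0.72)]
top rack_near [([624.5, -9.0, 33.7], 0.89)]
top rack_far [([824.8, 101.8, 4.3], 0.96), ([628.8, -30.9, 30.0], 0.76), ([365.6, -173.9, 1.3], 0.54)]
wrist paddle [([626.6, 4.6, 55.3], 0.77)]
wrist rack_near [([626.1, -11.6, 32.1], 0.85)]
wrist rack_far []
```

View pics/w8.png

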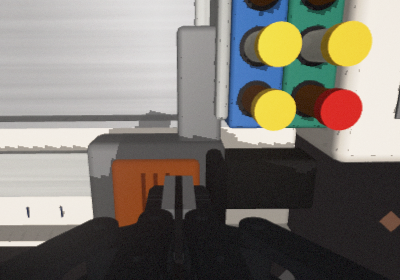

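The saddle is at the black stop (about column 222), and the racks are closed up. I'll press a little more to be sure it is seated.

```bash
python3 -m handwheel '0 0.015 0 0 0 0; 0 0.01 0 0 0 0; 0 0 0 0 0 0'| grep -E 'ee_pos|force:'
python3 -m handwheel '0 0.015 0 0 0 0; 0 0.01 0 0 0 0; 0 0 0 0 0 0'| grep -E 'time|ee_pos|force:'
```

```text
ee_pos: [527.4, 7.0, 42.0]
force: [-6.2, 28.5, 17.8]
grasp_force: 16.6
time_s: 13.02
ee_pos: [527.4, 7.1, 42.1]
force: [-11.0, 45.5, 22.4]
grasp_force: 25.0
```

It is solidly against the end stop: TCP unmoved, force up to 45 N. I'll ease off while keeping a forward bias, then lift straight up.

```bash
python3 -m handwheel '0 -0.025 0 0 0 0; 0 -0.015 0 0 0 0; 0 0 0 0 0 0'| grep -E 'ee_pos|force:'
python3 -m handwheel '0 0 -0.02 0 0 0; 0 0 -0.02 0 0 0; 0 0 -0.02 0 0 0; 0 0 0 0 0 0'| grep -E 'time|ee_pos|force:'
```

```text
ee_pos: [527.5, 6.8, 42.1]
force: [-3.6, 14.8, 13.9]
grasp_force: 13.3
time_s: 13.6
ee_pos: [524.5, 5.2, 50.1]
force: [-1.9, 9.3, 0.6]
grasp_force: 4.6
```

Pad let up, with the finger still lightly against the fence. I'll move back a little, then go up.

```bash
python3 -m handwheel '0 -0.02 0 0 0 0; 0 -0.015 0 0 0 0; 0 0 0 0 0 0'| grep -E 'ee_pos|force:'
python3 -m handwheel '0 0 -0.1 0 0 0; 0 0 -0.2 0 0 0; 0 0 -0.2 0 0 0; 0 0 -0.2 0 0 0; 0 0 0 0 0 0'| grep -E 'time|ee_pos|force:'
python3 - <<'E'
from plant import ctrl
import cv2,numpy as np
a=ctrl.camera("wrist")[:,:,::-1];cv2.imwrite("pics/w9.png",a)
for c in("scene","top","wrist"):
  if c!="wrist":ctrl.camera(c)
  for t in("pad_top","paddle","rack_near","rack_far","gate"):print(c,t,[(np.round(d["position"],1).tolist(),round(d["p"],2)) for d in ctrl.spot_point(c,t)[:3]])
E
```

```text
ee_pos: [524.3, 9.4, 50.9]
force: [0.5, 0.4, 0.3]
grasp_force: 0.0
time_s: 14.27
ee_pos: [530.0, 8.4, 201.8]
force: [1.8, 0.1, 2.5]
grasp_force: 0.0
scene pad_top [([523.1, 17.5, 84.4], 0.68)]
scene paddle [([620.7, 2.3, 54.3], 0.61)]
scene rack_near [([625.3, -9.7, 29.9], 0.92)]
scene rack_far [([821.7, 97.5, -2.1], 0.91), ([629.7, -28.0, 27.6], 0.85), ([479.3, 330.8, -1.8], 0.3)]
scene gate []
top pad_top []
top paddle [([622.3, 6.9, 50.9], 0.75)]
top rack_near [([624.8, -9.0, 31.9], 0.47)]
top rack_far [([822.5, 102.3, -0.8], 0.96), ([626.8, -30.5, 27.1], 0.77), ([360.5, -169.9, 2.5], 0.46)]
top gate []
wrist pad_top [([521.3, 16.2, 86.3], 0.89)]
wrist paddle [([625.2, 2.1, 54.9], 0.95), ([625.9, -9.9, 31.9], 0.56)]
wrist rack_near [([625.3, -12.3, 34.0], 0.94)]
wrist rack_far [([365.1, -172.4, 0.9], 0.88), ([628.1, -28.5, 25.4], 0.78)]
wrist gate []
```

View pics/w9.png

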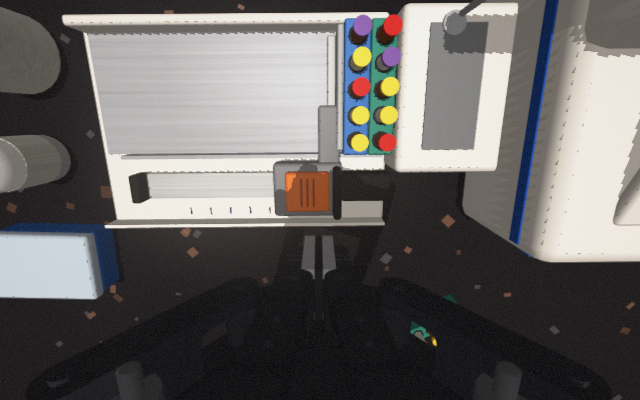

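The picture shows the saddle against the stop (column 338), the pad up at (308,190), and both racks upright and closed up against the gate (columns 345–397). The gripper is clear at z 200, so I'm handing in.

```bash
python3 -m handwheel '0 0 0 0 0 0; 0 0 0 0 0 0; 0 0 0 0 0 0'| grep -E 'time'
python3 -c "
from plant import ctrl
print(ctrl.close_job())"
```

```text
time_s: 15.42
the job is handed in; nothing more can be done
None
```

I handed in the job at 15.4 s: the pusher is latched at its end stop with the pad sprung back up, both racks are upright and closed up against the gate, and nothing else was touched. No verdict came back, so this rests on the last camera check.

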